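# Turn a pottery sherd over in the turning chute for its second photograph

### The job

The outside of the long dark-red sherd has been photographed; now its inside is due. Lower the turning chute's flap fully by its red grip, set the sherd down flat on the flap's black pad, lengthwise along the hinge and between the low side fences, and let go. Then gently raise the flap to well past upright and leave it standing there, so that the sherd slips under the hinge, turns over and comes to lie inside-up along the ledge at the foot of the ramp; do not touch the sherd while it turns or afterwards, and leave the other things on the table where they are.

Things in the scene. Friction and masses are not known exactly. Their poses are not given: they have to be found in the camera images.
- red_sherd: long dark red-brown pottery sherd, 57 wide (x) by 123 long (y) by 20 mm thick (z), roughly rectangular, 0.16 kg. Origin: centre of its underside (the flat inside of the pot). At the start it lies on the table with z up, its slightly domed outer face on top. Grip it across the 57 mm.
- turner: turning chute, fixed: grey side cheeks, metal plates, 175 x 180 mm, 145 mm high. Origin: on the table under the middle of the flap hinge; x away from the robot at yaw 0, y along the hinge, z up. A black-padded ramp, 160 mm wide between the cheeks, falls towards -x at 50 deg, passes 25 mm behind and below the hinge and ends 60 mm further down at a foot ledge 22 mm high.
- hinge_mid (a point): middle of the flap's hinge axis, 96 mm above the table; the axis runs along the chute's y. The sherd slips between it and the ramp.
- flap (a joint): flap angle about the hinge, rad: 0 = lying level on its rest lugs towards the robot (-x of the chute), ready to load; 1.57 upright; 2.0 = end stop, leaning back towards the ramp. Stiff hinge (0.22 N m): stays where it is left. Starts at 1.2 to 1.9. A sherd on it starts to slide towards the hinge at 0.45 to 0.65 and turns over at about 1.5 to 1.8.
- flap_seat (a point): on the flap: middle of the place to lay the sherd, on the pad's top face, 55 mm from the hinge axis and 5 mm above its level at angle 0 (so 101 mm above the table then); axes as the chute's at angle 0 and turning with the flap (x to the hinge). Pad 140 mm along y between fences 4 mm high at y +-72 mm; open at the hinge edge and at the free edge, 57 mm from this point to -x.
- flap_grip (a point): centre of the red round grip that sticks out sideways (-y of the chute): 16 mm diameter, 62 mm long between collars of 20 mm; 100 mm from the hinge axis and level with it at angle 0, 131 mm to -y of the chute's middle. Fixed to the flap; can be held from above with the fingers closing along the chute's x, and turns between the fingers as it is carried round the hinge.
- ramp_rest (a point): where the sherd's origin (its underside, then on top) comes to rest: 19.5 mm out of the ramp's pad, 28 mm up from the foot ledge, mid-width. x up the slope, y along the ledge, z square out of the ramp
- buff_sherd: bystander: pale orange-buff sherd, 55 x 104 x 18 mm, lies on the table like the red one; origin under its centre
- camera: bystander: black compact camera on its back, 59 x 98 x 27 mm; origin under its centre
- scale_bar: bystander: black-and-white photo scale bar, 20 x 150 x 4 mm; origin under its centre
- loupe: bystander: black folding hand lens, 32 x 50 x 16 mm; origin under its centre
- notebook: bystander: black-covered notebook, 210 x 153 x 16 mm; origin under its centre
- pebble: bystander: brown stone, 62 x 85 x 36 mm; origin under its centre
Not all that is in view belongs to the job. What is shaped like the red_sherd but yellow is not meant.

How it is judged:
By the outcome, as a careful person would: the job done as asked, in the order asked, and still so for the second after the job is handed in, with the robot touching nothing.
It also fails if it takes over 70 s, if anything falls off the work surface, if the arm or the gripper's body presses on something with over 40 N, if the wrist force passes 120 N, or if a joint passes its speed limit or range.

### The arm

A 6-joint arm with a two-finger parallel gripper is mounted at the origin on a cart in front of the work surface, level with it; the furniture and walls round the work are solid. World frame = base frame: x ahead of the robot, y to its left, z up, the work surface at z = 0. Lengths are in mm, angles in degrees, forces in N, time in s.
With the tool pointing down it reaches from about 350 to 850 mm from the base axis. Payload 8.1 kg.
Tool frame: the origin (TCP) lies on the centre line of the jaws, within the pads' length; the fingertips stand 19 mm ahead of it and the grasp point (between the pads) is the TCP; z points along the fingers, y is the line along which they close (so a half turn about z gives the same grasp; the last joint's range is limited). The gripper opens to 85 mm and grips with 20 to 120 N. Pads are 22 mm wide; open, the fingers measure 114 mm over their backs; the gripper's body (76 mm by 85 mm) begins 54 mm behind the grasp point. The pads swing forward as they close: fully open they stand 13 mm farther back than shut.
Start: joints at [59.393, 7.471, 85.268, -0, 87.261, -4.893], TCP at [260.311, 540.596, 250.292] pointing down, gripper open.
Joint ranges: [-169.43, 169.43], [-51.17, 129.36], [1.28, 143.12], [-76.62, 256.62], [0, 156.53], [-152.29, 152.29]. Speed limits (degrees/s): [136.94, 136.94, 159.86, 180, 180, 180].

### API

Orientations are given as [roll, pitch, yaw] about the fixed x, y, z axes, in that order (R = Rz(yaw) Ry(pitch) Rx(roll)).
In Python, from bench import r gives the robot as it stands. The module is installed in compiled form; this text tells all that it offers.
- The arm moves only by the tool servo_tool, never from a script. Its arguments are lists of equal length, an entry for each row: "fingers": the finger opening in m, from 0 to 0.0854; "linear": the shift along the tool's x, y, z in m, a list of three; "rotation": the turn, a rotation vector about the tool's x, y, z in degrees, a list of three. A call has 1 to 10 rows; each row is the pose to reach, as a shift and turn from the pose commanded when the call began, along the tool's axes at that moment; what a row does not reach only later rows make up. A row lasts 1/10 s, in which the tool goes at most 50 mm and 8.59 degrees, less where a joint would pass 70% of its speed; a pose out of reach is approached as far as the arm can. A call with a gripper value outside its range is refused whole. The fingers move at their own pace and stop on an object; "force" is the grip in N (left out, the last holds). Time passes only in rows, so rows that repeat a pose let the fingers close. It gives the time, the measured TCP pose, the force, the opening and the grip force at its end, in the units of the state.
- r.sense(): the state, without advancing time (a new reading comes with each control period).
- r.snapshot(name): name is "scene" or "top"; returns a dict with "frame" (400x640x3 uint8, red, green, blue), "fx", "fy", "cx", "cy" (pixels), "camera_from_world" (4x4, takes a point from world to camera coordinates). Camera axes: x right, y up, looking along -z (the intrinsics and any distortion apply to the point x, -y, -z); pixel columns grow to the right and rows downward; lengths in mm; the calibration is good to about 2 mm. A picture is of the moment at which its call begins. There is no depth.
- r.hand_in(): hands the job in; it is judged then, once.
The state is a dict: "time": time; "joint_pos": joint angles; "qd": joint speeds; "joint_efforts": joint torques, N m; "tool_pos": TCP position; "tcp_rot": TCP orientation; "ft_force": force on the tool from outside, world axes, zero at the start; "wrist_torque": the same for the moment, N m; "finger_gap": finger opening in mm; "grip_force": force on a finger pad.
Only numpy, scipy, OpenCV 4.12 (cv2) and the standard library are available. Lean on these libraries where they do the work, as an engineer would, in place of code of your own. Each camera call takes 0.05 s, during which the arm holds its last target. There are 200 camera calls.

## Working session

There is one attempt and no reset: what is moved stays moved. The work goes in short steps, Python scripts to look and compute and a tool call to move; the robot and the scene stay as the last step left them, time stands still between calls to the robot, and variables do not carry over. Pictures are saved under pics/ and viewed, at most 10 in all, crops included, and the job is handed in when it is done.

Besides the shell and the picture viewer there is one more tool, called after "Emit:" in YAML: its name, and indented under it one key for each argument. servo_tool: Moves the arm, as the interface text tells. Its arguments: {"type":"object","properties":{"fingers":{"type":"array","items":{"type":"number"}},"linear":{"type":"array","items":{"type":"array","items":{"type":"number"}}},"rotation":{"type":"array","items":{"type":"array","items":{"type":"number"}}},"force":{"type":"number"}},"required":["fingers","linear","rotation"]}

```bash
mkdir -p pics; python3 - <<'E'
from bench import r
import cv2,numpy as np,pickle
for n in("scene","top"):
    s=r.snapshot(n); cv2.imwrite(f"pics/{n}0.png",s["frame"][:,:,::-1]); pickle.dump(s,open(n+".pkl","wb"))
    print(n,s["fx"],s["fy"],s["cx"],s["cy"],[k for k in s]); print(np.round(s["camera_from_world"],3))
print(r.sense())
E
```

```text
scene 380.41442610973183 380.41442610973183 323.3218122149074 197.19505855567078 ['frame', 'fx', 'fy', 'cx', 'cy', 'camera_from_world']
[[ 7.97000e-01 -6.04000e-01 -3.00000e-03 -3.77033e+02]
 [ 2.94000e-01  3.84000e-01  8.75000e-01 -2.27841e+02]
 [-5.27000e-01 -6.98000e-01  4.84000e-01 -9.59185e+02]
 [ 0.00000e+00  0.00000e+00  0.00000e+00  1.00000e+00]]
top 391.88466713936884 391.88466713936884 322.0483168945488 202.89693876223672 ['frame', 'fx', 'fy', 'cx', 'cy', 'camera_from_world']
[[ 7.000000e-03 -1.000000e+00 -6.000000e-03  2.649600e+01]
 [ 9.810000e-01  6.000000e-03  1.940000e-01 -4.696970e+02]
 [-1.940000e-01 -7.000000e-03  9.810000e-01 -1.497972e+03]
 [ 0.000000e+00  0.000000e+00  0.000000e+00  1.000000e+00]]
{'time': 0.1, 'joint_pos': array([ 5.93936190e+01,  7.51167423e+00,  8.53234089e+01, -1.56943362e-03,
        8.72611739e+01, -4.89076888e+00]), 'qd': array([-0.00516019, -0.12944484, -0.14098908,  0.0412503 , -0.01619144,
       -0.0094438 ]), 'joint_efforts': array([ 2.00802591e-03, -5.70953429e+01, -5.01940119e+01, -7.71420150e-05,
        8.16508866e-03, -4.72405304e-05]), 'tool_pos': array([260.07251097, 540.19053159, 249.33644961]), 'tcp_rot': array([-1.79903960e+02, -6.64471897e-03,  1.54284459e+02]), 'ft_force': array([-0.49301844,  0.03343224,  1.1003914 ]), 'wrist_torque': array([ 0.02991354, -0.01684518,  0.00175687]), 'grip_force': 0.0, 'finger_gap': 85.73316407319679}
```

View pics/top0.png

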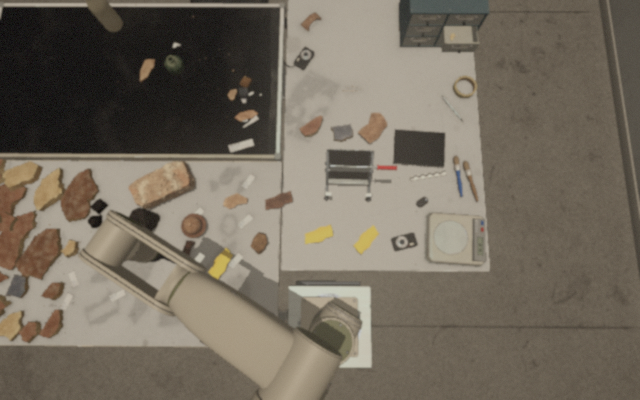

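View pics/scene0.png

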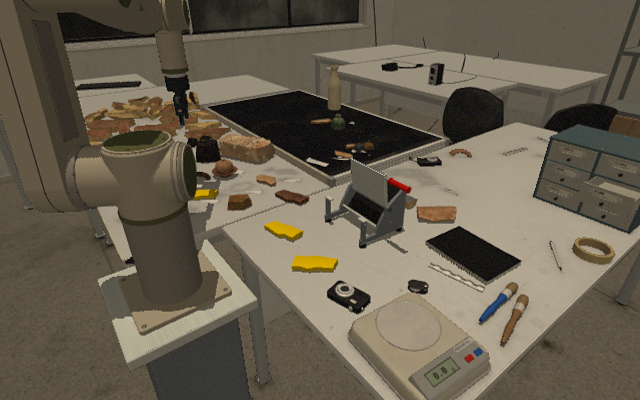

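The top picture shows these candidates for the red sherd:
- (279,200): dark red-brown and long.
- (312,126): reddish.
- (373,127): orange-buff, so probably the buff sherd.
- (260,242): brown lump, possibly the pebble.
- (320,235) and (367,240): yellow decoys.

The best match is (279,200). The chute is at about (350,172), with its red grip at (387,168). I'll check both in a close crop.

```bash
cat > h.py <<'E'
import numpy as np,pickle,cv2
def ray(s,u,v,z):
    T=s["camera_from_world"]; R=T[:3,:3]; c=-R.T@T[:3,3]
    d=R.T@np.array([(u-s["cx"])/s["fx"],-(v-s["cy"])/s["fy"],-1]); return c+d*(z-c[2])/d[2]
def proj(s,p):
    T=s["camera_from_world"]; q=T[:3,:3]@np.array(p,float)+T[:3,3]
    return np.array([s["cx"]+s["fx"]*q[0]/-q[2], s["cy"]+s["fy"]*-q[1]/-q[2]])
E
python3 - <<'E'
from h import *
s=pickle.load(open("top.pkl","rb")); t=pickle.load(open("scene.pkl","rb"))
a=cv2.resize(s["frame"][105:260,250:410,::-1],None,fx=4,fy=4,interpolation=cv2.INTER_CUBIC)
a=cv2.resize(s["frame"][110:255,250:410,::-1],(800,725)[:1]+(725,),interpolation=cv2.INTER_CUBIC)[:600]
cv2.imwrite("pics/c1.png",a)
for p in[(279,200),(312,126),(373,127),(350,172),(387,168),(260,242)]:
    w=ray(s,*p,10); print(p,w.round(),proj(t,w).round())
E
```

```text
(279, 200) [488. 204.  10.] [292. 196.]
(312, 126) [805.  74.  10.] [382. 185.]
(373, 127) [ 802. -182.   10.] [436. 213.]
(350, 172) [606. -84.  10.] [372. 220.]
(387, 168) [ 624. -236.   10.] [413. 240.]
(260, 242) [317. 274.  10.] [239. 203.]
```

View pics/c1.png

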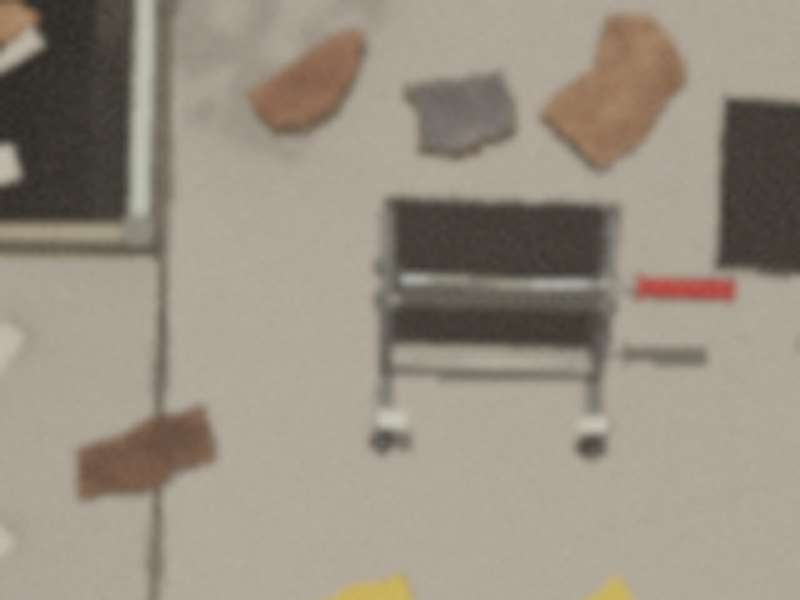

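The crop confirms the dark red-brown rectangular sherd at top pixel (279,200), tilted about 17° in the image. The chute is seen from above, with the red grip at about (387,168). Next I'll segment and triangulate.

```bash
cat >> h.py <<'E'
def tri(views,uvs):
    A=[];b=[]
    for s,(u,v) in zip(views,uvs):
        T=s["camera_from_world"]; R=T[:3,:3]; c=-R.T@T[:3,3]
        d=R.T@np.array([(u-s["cx"])/s["fx"],-(v-s["cy"])/s["fy"],-1]); d/=np.linalg.norm(d)
        P=np.eye(3)-np.outer(d,d); A.append(P); b.append(P@c)
    x,res,_,_=np.linalg.lstsq(np.vstack(A),np.hstack(b),rcond=None); return x,np.sqrt(res)
def redends(s,box):
    u0,v0,u1,v1=box; f=s["frame"][v0:v1,u0:u1].astype(int)
    m=(f[...,0]>110)&(f[...,0]>1.9*f[...,1])&(f[...,0]>1.9*f[...,2])
    w=np.where(m,f[...,0]-f[...,1:].mean(-1),0)
    v,u=np.nonzero(m); p=np.c_[u+u0,v+v0].astype(float)
    c=p.mean(0); _,_,V=np.linalg.svd(p-c); d=V[0]*np.sign(V[0][0]); t=(p-c)@d
    return c,c+d*(t.min()-.3),c+d*(t.max()+.3),len(p)
E
python3 - <<'E'
from h import *
s=pickle.load(open("top.pkl","rb")); t=pickle.load(open("scene.pkl","rb"))
e=redends(s,(365,150,410,185)); g=redends(t,(380,165,420,205)); print(e,g)
for a,b in zip(e[:3],g[:3]): x,r_=tri([s,t],[a,b]); print(x.round(1),r_)
# sherd
from scipy import ndimage as nd
for v,box in((s,(258,185,300,215)),(t,(270,185,312,207))):
    u0,v0,u1,v1=box;f=v["frame"][v0:v1,u0:u1].astype(int); m=(f[...,0]>1.35*f[...,2])&(f[...,0]<150)
    l,n=nd.label(m); k=np.argmax(nd.sum(m,l,range(1,n+1)))+1; vv,uu=np.nonzero(l==k)
    if v is s:
        P=np.array([ray(s,a+u0,b+v0,16)[:2] for a,b in zip(uu,vv)],np.float32); R=cv2.minAreaRect(P); print(R,len(uu),P.mean(0))
    else: print(uu.mean()+u0,vv.mean()+v0, ray(t,uu.mean()+u0,vv.mean()+v0,12),len(uu))
a=cv2.resize(t["frame"][150:250,300:440,::-1],(798,570),interpolation=cv2.INTER_CUBIC); cv2.imwrite("pics/c2.png",a)
E
```

```text
(array([386.12820513, 167.33333333]), array([377.69865905, 167.03217659]), array([395.31228666, 167.66144686]), 39) (array([398.40206186, 183.86597938]), array([388.32321876, 178.65592943]), array([410.32308082, 190.02830414]), 97)
[ 572.6 -202.5  197.4] [1.52393836]
[ 570.4 -170.   201.7] [1.85130042]
[ 575.6 -238.7  192. ] [5.8312004]
((482.47186279296875, 205.12091064453125), (50.56159210205078, 114.13623046875), 25.50806427001953) 286 [484.46848 204.6237 ]
291.80625 196.771875 [483.87988562 199.03002771  12.        ] 320
```

View pics/c2.png

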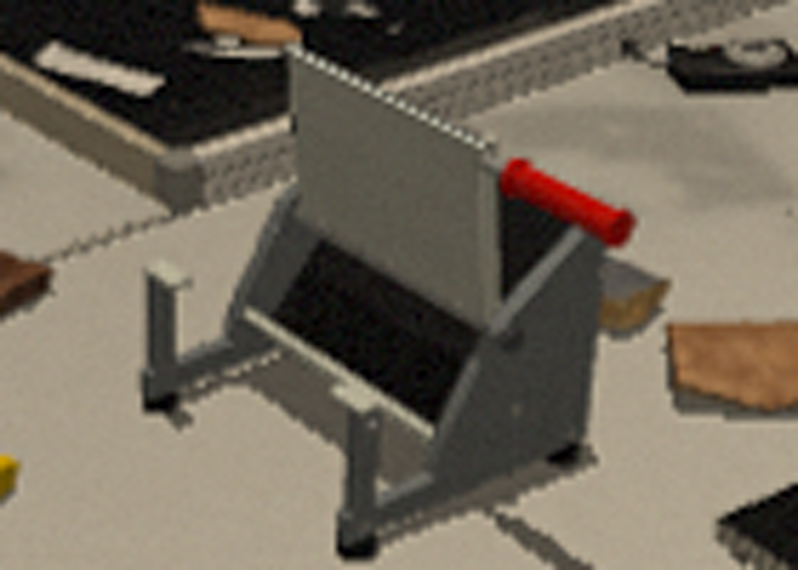

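The scene crop shows the flap about upright and the grip at crop (567,200). It also shows the hinge bolt at (512,340) and the rest-lug tops at (165,275) and (357,397).

```bash
python3 - <<'E'
from h import *
s=pickle.load(open("top.pkl","rb")); t=pickle.load(open("scene.pkl","rb"))
T=lambda a,b:(a/5+250-.4,b/5+110-.4); S=lambda a,b:(a/5.7+300-.4,b/5.7+150-.4)
print("bolt z96",ray(t,*S(512,340),96))
for n,a,b in(("lugL",(391,422),(165,275)),("lugR",(592,425),(357,397)),("flaptopL",(398,285),(295,48)),("flaptopR",(612,287),(495,155)),("rampL",(389,200),(297,195)),("rampR",(618,207),(590,240)),("footL",(383,440),(157,405)),("footR",(590,447),(357,550)),("ledgeL",(388,373),(245,312)),("ledgeR",(597,378),(435,437))):
    x,e=tri([s,t],[T(*a),S(*b)]); print(n,x.round(1),e)
E
```

```text
bolt z96 [ 587.88240795 -167.18579231   96.        ]
lugL [497.4   6.7  87.5] [1.70459603]
lugR [ 496.6 -148.4   86.8] [2.63935097]
flaptopL [576.2   0.8 202.1] [6.94849055]
flaptopR [ 575.  -152.7  198.1] [4.26408542]
rampL [647.4  25.3  92.1] [41.60673903]
rampR [ 652.1 -162.1  132. ] [5.7195762]
footL [ 5.00e+02  1.36e+01 -4.00e-01] [1.27484597]
footR [ 496.9 -155.9   -2.1] [1.04132914]
ledgeL [550.3   6.8  44.6] [7.33220465]
ledgeR [ 543.7 -157.7   49. ] [3.49527611]
```

```bash
cat > go.py <<'E'
import sys,numpy as np
from bench import r
from scipy.spatial.transform import Rotation as R
# usage: go.py x y z yaw -> shift (m) and rotvec in tool axes; tool down
x,y,z,yaw=map(float,sys.argv[1:5]); s=r.sense(); C=R.from_euler('xyz',s["tcp_rot"],degrees=True)
D=R.from_euler('ZYX',[yaw,0,180],degrees=True)
print("t",s["time"],"lin",(C.inv().apply(np.array([x,y,z])-s["tool_pos"])/1e3).round(4),"rot",np.degrees((C.inv()*D).as_rotvec()).round(2))
E
python3 go.py 572 -206 265 89.2
python3 - <<'E'
from h import *
s=pickle.load(open("top.pkl","rb"))
f=s["frame"][185:215,258:300].astype(int); m=(f[...,0]>1.35*f[...,2])&(f[...,0]<150)
from scipy import ndimage as nd
l,n=nd.label(m); k=np.argmax(nd.sum(m,l,range(1,n+1)))+1; vv,uu=np.nonzero(l==k)
P=np.array([ray(s,a+258,b+185,14)[:2] for a,b in zip(uu,vv)]);c=P.mean(0);w,V=np.linalg.eigh(np.cov((P-c).T));print(c,np.sqrt(12*w),np.degrees(np.arctan2(V[1,1],V[0,1])))
E
```

```text
t 0.1 lin [-0.6048 -0.537  -0.0148] rot [-9.000e-02  5.000e-02  6.508e+01]
[484.87580494 204.86405156] [ 44.44510483 104.9000737 ] 112.77139955223255
```

Emit:
servo_tool:
  fingers: [0.06, 0.06, 0.06, 0.06, 0.06, 0.06, 0.06, 0.06, 0.06, 0.06]
  linear:
    - [-0.6, -0.53, -0.02]
    - [-0.605, -0.537, -0.015]
    - [-0.605, -0.537, -0.015]
    - [-0.605, -0.537, -0.015]
    - [-0.605, -0.537, -0.015]
    - [-0.605, -0.537, -0.015]
    - [-0.605, -0.537, -0.015]
    - [-0.605, -0.537, -0.015]
    - [-0.605, -0.537, -0.015]
    - [-0.605, -0.537, -0.015]
  rotation:
    - [0, 0, 65]
    - [0, 0, 65]
    - [0, 0, 65]
    - [0, 0, 65]
    - [0, 0, 65]
    - [0, 0, 65]
    - [0, 0, 65]
    - [0, 0, 65]
    - [0, 0, 65]
    - [0, 0, 65]
  force: 25

```text
time: 1.1
tool_pos: [453.4, 77.4, 259.6]
tcp_rot: [180.0, -0.0, 89.3]
ft_force: [0.6, 0.9, 0.4]
finger_gap: 59.8
grip_force: 0.0
```

```bash
python3 go.py 572 -206 265 89.2; python3 - <<'E'
from bench import r
print(r.sense())
E
```

```text
t 1.1 lin [-0.2819  0.1222 -0.0054] rot [ 0.   -0.01  0.08]
{'time': 1.1, 'joint_pos': array([ 3.29382504e+00, -1.49861599e+01,  1.05780946e+02,  5.26649048e-03,
        8.92025970e+01,  4.01512210e+00]), 'qd': array([-60.64196378,  14.88298857, -13.14233738,   0.08688802,
        -2.01823159, -60.42081536]), 'joint_efforts': array([  5.98827258, -39.63129759, -48.20775747,  -0.23192211,
         0.60388511,   2.30003871]), 'tool_pos': array([453.36544162,  77.40842023, 259.57590062]), 'tcp_rot': array([ 1.79997758e+02, -5.43630063e-03,  8.92786299e+01]), 'ft_force': array([0.61621665, 0.88996777, 0.41278447]), 'wrist_torque': array([ 0.03867115, -0.06157877,  0.00828341]), 'grip_force': 0.0, 'finger_gap': 59.790467902284874}
```

Emit:
servo_tool:
  fingers: [0.06, 0.06, 0.06, 0.06, 0.06, 0.06, 0.06, 0.06, 0.06]
  linear:
    - [-0.05, 0.022, 0]
    - [-0.1, 0.044, -0.002]
    - [-0.15, 0.066, -0.004]
    - [-0.2, 0.088, -0.005]
    - [-0.24, 0.105, -0.005]
    - [-0.245, 0.107, -0.005]
    - [-0.245, 0.107, -0.005]
    - [-0.245, 0.107, -0.005]
    - [-0.245, 0.107, -0.005]
  rotation:
    - [0, 0, 0]
    - [0, 0, 0]
    - [0, 0, 0]
    - [0, 0, 0]
    - [0, 0, 0]
    - [0, 0, 0]
    - [0, 0, 0]
    - [0, 0, 0]
    - [0, 0, 0]

```text
time: 2.0
tool_pos: [556.8, -165.8, 264.5]
tcp_rot: [-180.0, -0.0, 89.3]
ft_force: [-0.7, 0.6, 0.0]
finger_gap: 60.1
grip_force: 0.0
```

```bash
python3 go.py 572 -206 196 89.2; python3 - <<'E'
from h import *
from bench import r
for n,b in(("top",(365,150,410,185)),("scene",(380,165,420,205))):
    s=r.snapshot(n); pickle.dump(s,open(n+"1.pkl","wb"))
a=cv2.resize(s["frame"][120:220,330:460,::-1],(780,600),interpolation=cv2.INTER_CUBIC); cv2.imwrite("pics/c3.png",a)
E
```

```text
t 2.0 lin [-0.0401  0.0156  0.0685] rot [-0.03 -0.03  0.14]
```

View pics/c3.png

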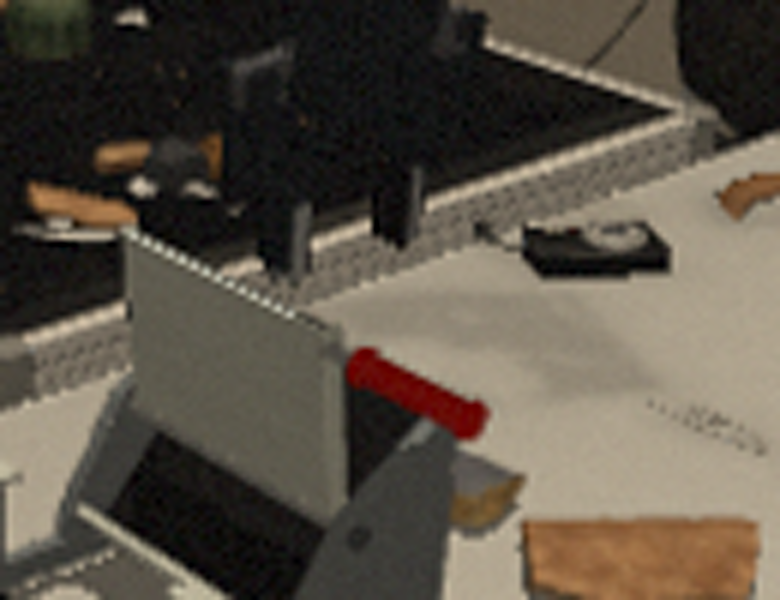

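The picture shows the open fingers at (285,240) and (400,205), above the grip centre at (418,395) and still short of it along y. I'll move over it, descend and close.

Emit:
servo_tool:
  fingers: [0.06, 0.06, 0.06, 0.06, 0.06, 0.06, 0.06, 0.06, 0.06, 0.06]
  linear:
    - [-0.02, 0.008, 0]
    - [-0.04, 0.0155, 0]
    - [-0.04, 0.0155, 0]
    - [-0.04, 0.0155, 0.02]
    - [-0.04, 0.0155, 0.04]
    - [-0.04, 0.0155, 0.055]
    - [-0.04, 0.0155, 0.0685]
    - [-0.04, 0.0155, 0.0685]
    - [-0.04, 0.0155, 0.0685]
    - [-0.04, 0.0155, 0.0685]
  rotation:
    - [0, 0, 0]
    - [0, 0, 0]
    - [0, 0, 0]
    - [0, 0, 0]
    - [0, 0, 0]
    - [0, 0, 0]
    - [0, 0, 0]
    - [0, 0, 0]
    - [0, 0, 0]
    - [0, 0, 0]

```text
time: 3.1
tool_pos: [572.8, -207.3, 197.5]
tcp_rot: [179.9, 0.0, 89.3]
ft_force: [-0.2, -0.2, 0.3]
finger_gap: 59.4
grip_force: 0.0
```

Emit:
servo_tool:
  fingers: [0.01, 0.01, 0.01, 0.01, 0.01, 0.01, 0.01, 0.01]
  linear:
    - [0, 0, 0]
    - [0, 0, 0]
    - [0, 0, 0]
    - [0, 0, 0]
    - [0, 0, 0]
    - [0, 0, 0]
    - [0, 0, 0]
    - [0, 0, 0]
  rotation:
    - [0, 0, 0]
    - [0, 0, 0]
    - [0, 0, 0]
    - [0, 0, 0]
    - [0, 0, 0]
    - [0, 0, 0]
    - [0, 0, 0]
    - [0, 0, 0]
  force: 25

```text
time: 3.9
tool_pos: [572.4, -207.3, 196.7]
tcp_rot: [180.0, 0.0, 89.3]
ft_force: [-0.6, 0.4, 4.8]
finger_gap: 15.3
grip_force: 24.9
```

```bash
python3 - <<'E'
from h import *
from bench import r
for n in("top","scene"):
    s=r.snapshot(n); pickle.dump(s,open(n+"1.pkl","wb"))
a=cv2.resize(s["frame"][120:220,330:460,::-1],(780,600),interpolation=cv2.INTER_CUBIC); cv2.imwrite("pics/c4.png",a)
s=r.sense();print(s["tool_pos"],s["ft_force"],s["finger_gap"],s["grip_force"])
E
```

```text
[ 572.38142861 -207.24992563  196.64970248] [-0.37756654 -0.17373797  5.63277214] 14.91363420084044 24.919068217277527
```

View pics/c4.png

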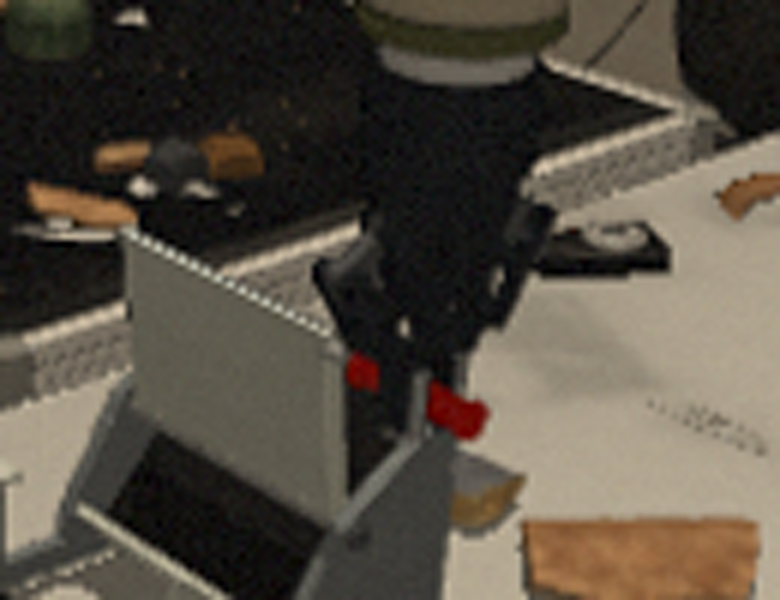

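The grip is held at (400,390), with a 15 mm gap and 25 N, and the flap hasn't moved. I'll carry it down along the arc.

Emit:
servo_tool:
  fingers: [0.01, 0.01, 0.01, 0.01, 0.01, 0.01, 0.01, 0.01, 0.01, 0.01]
  linear:
    - [0, -0.008, 0.0016]
    - [0, -0.0157, 0.0037]
    - [0, -0.0232, 0.0064]
    - [0, -0.0305, 0.0098]
    - [0, -0.0374, 0.0137]
    - [0, -0.0441, 0.0181]
    - [0, -0.0503, 0.0231]
    - [0, -0.0562, 0.0286]
    - [0, -0.0616, 0.0345]
    - [0, -0.0665, 0.0408]
  rotation:
    - [0, 0, 0]
    - [0, 0, 0]
    - [0, 0, 0]
    - [0, 0, 0]
    - [0, 0, 0]
    - [0, 0, 0]
    - [0, 0, 0]
    - [0, 0, 0]
    - [0, 0, 0]
    - [0, 0, 0]

```text
time: 5.0
tool_pos: [505.1, -206.1, 154.7]
tcp_rot: [-180.0, -0.0, 89.3]
ft_force: [4.7, 3.3, 3.5]
finger_gap: 15.2
grip_force: 25.9
```

Emit:
servo_tool:
  fingers: [0.01, 0.01, 0.01, 0.01, 0.01, 0.01, 0.01, 0.01, 0.01, 0.01]
  linear:
    - [0, -0.0044, 0.0067]
    - [0, -0.0082, 0.0137]
    - [0, -0.0115, 0.021]
    - [0, -0.0141, 0.0286]
    - [0, -0.0162, 0.0363]
    - [0, -0.0175, 0.0432]
    - [0, -0.0182, 0.0491]
    - [0, -0.0185, 0.0531]
    - [0, -0.0185, 0.0531]
    - [0, -0.0185, 0.0531]
  rotation:
    - [0, 0, 0]
    - [0, 0, 0]
    - [0, 0, 0]
    - [0, 0, 0]
    - [0, 0, 0]
    - [0, 0, 0]
    - [0, 0, 0]
    - [0, 0, 0]
    - [0, 0, 0]
    - [0, 0, 0]

```text
time: 6.0
tool_pos: [486.4, -205.9, 101.5]
tcp_rot: [-179.9, -0.0, 89.3]
ft_force: [-2.3, 2.1, -1.5]
finger_gap: 15.2
grip_force: 27.2
```

Emit:
servo_tool:
  fingers: [0.01, 0.01, 0.01, 0.01, 0.01]
  linear:
    - [0, 0, 0.002]
    - [0, 0, 0.004]
    - [0, 0, 0.006]
    - [0, 0, 0.006]
    - [0, 0, 0.006]
  rotation:
    - [0, 0, 0]
    - [0, 0, 0]
    - [0, 0, 0]
    - [0, 0, 0]
    - [0, 0, 0]

```text
time: 6.5
tool_pos: [486.1, -205.8, 95.8]
tcp_rot: [-179.9, -0.0, 89.3]
ft_force: [-5.1, 2.8, 0.5]
finger_gap: 14.9
grip_force: 27.7
```

Emit:
servo_tool:
  fingers: [0.01, 0.01, 0.01, 0.01]
  linear:
    - [0, 0, 0.001]
    - [0, 0, 0.002]
    - [0, 0, 0.002]
    - [0, 0, 0.002]
  rotation:
    - [0, 0, 0]
    - [0, 0, 0]
    - [0, 0, 0]
    - [0, 0, 0]

```text
time: 6.9
tool_pos: [486.1, -205.9, 93.9]
tcp_rot: [-179.9, -0.0, 89.3]
ft_force: [-6.5, 3.2, 1.8]
finger_gap: 14.6
grip_force: 27.9
```

Emit:
servo_tool:
  fingers: [0.01, 0.01, 0.01, 0.01]
  linear:
    - [0, 0, 0.001]
    - [0, 0, 0.002]
    - [0, 0, 0.002]
    - [0, 0, 0.002]
  rotation:
    - [0, 0, 0]
    - [0, 0, 0]
    - [0, 0, 0]
    - [0, 0, 0]

```text
time: 7.3
tool_pos: [486.0, -205.8, 91.9]
tcp_rot: [-179.8, -0.0, 89.3]
ft_force: [-5.7, 3.3, 0.9]
finger_gap: 15.1
grip_force: 28.0
```

Emit:
servo_tool:
  fingers: [0.01, 0.01, 0.01, 0.01, 0.01]
  linear:
    - [0, 0, 0.001]
    - [0, 0, 0.002]
    - [0, 0, 0.003]
    - [0, 0, 0.003]
    - [0, 0, 0.003]
  rotation:
    - [0, 0, 0]
    - [0, 0, 0]
    - [0, 0, 0]
    - [0, 0, 0]
    - [0, 0, 0]

```text
time: 7.8
tool_pos: [486.2, -206.0, 91.2]
tcp_rot: [-179.9, -0.0, 89.3]
ft_force: [-16.4, 8.2, 22.1]
finger_gap: 15.5
grip_force: 29.9
```

```bash
python3 - <<'E'
from h import *
from bench import r
for n in("top","scene"):
    s=r.snapshot(n); pickle.dump(s,open(n+"2.pkl","wb"))
a=cv2.resize(s["frame"][160:260,300:430,::-1],(780,600),interpolation=cv2.INTER_CUBIC); cv2.imwrite("pics/c5.png",a)
s=r.sense();print(s["tool_pos"],s["ft_force"],s["finger_gap"],s["wrist_torque"])
E
```

```text
[ 486.19505656 -205.99541624   91.16830962] [-16.89808546   8.01498743  22.50415728] 15.143637600627741 [ 1.24030988  2.52163233 -0.17174325]
```

View pics/c5.png

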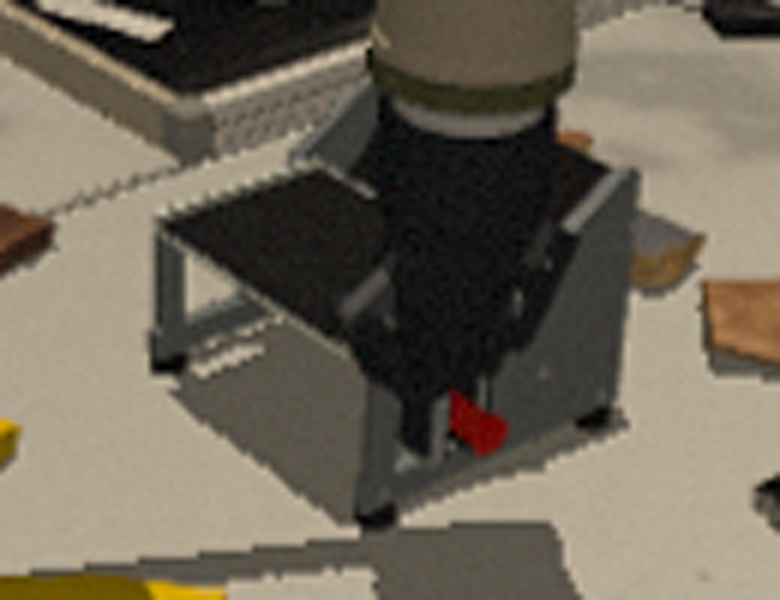

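The flap now lies level, its edge on the lugs at (160,225) and (355,360), and the contact force is up to 22 N. I'll release and rise.

Emit:
servo_tool:
  fingers: [0.01, 0.06, 0.06, 0.06, 0.06, 0.06, 0.06, 0.06, 0.06, 0.06]
  linear:
    - [0, 0, -0.0015]
    - [0, 0, -0.0015]
    - [0, 0, -0.0015]
    - [0, 0, -0.0015]
    - [0, 0, -0.03]
    - [0, 0, -0.06]
    - [0, 0, -0.1]
    - [0, 0, -0.14]
    - [0, 0, -0.16]
    - [0, 0, -0.16]
  rotation:
    - [0, 0, 0]
    - [0, 0, 0]
    - [0, 0, 0]
    - [0, 0, 0]
    - [0, 0, 0]
    - [0, 0, 0]
    - [0, 0, 0]
    - [0, 0, 0]
    - [0, 0, 0]
    - [0, 0, 0]

```text
time: 8.9
tool_pos: [489.3, -207.3, 254.0]
tcp_rot: [179.6, 0.2, 89.3]
ft_force: [-0.8, -1.1, 0.1]
finger_gap: 60.1
grip_force: 0.0
```

```bash
python3 - <<'E'
from h import *
from bench import r
S=[r.snapshot(n) for n in("top","scene")]
for n,s in zip(("top","scene"),S): pickle.dump(s,open(n+"3.pkl","wb"))
s,t=S
# red sherd & red grip
for nm,s_,b in(("top",s,(365,150,410,200)),("scene",t,(360,190,410,250))): print(nm,redends(s_,b))
e=redends(s,(365,150,410,200)); g=redends(t,(360,190,410,250))
for a,b in zip(e[:3],g[:3]): print(tri([s,t],[a,b]))
A=cv2.resize(s["frame"][150:220,255:375,::-1],(780,455),interpolation=cv2.INTER_CUBIC); cv2.imwrite("pics/c6.png",A)
E
python3 go.py 485 205 250 111
```

```text
top (array([380.61538462, 196.38461538]), array([375.69313773, 196.11916237]), array([386.31704068, 196.69210134]), 13)
scene (array([372.33333333, 225.33333333]), array([363.40201928, 218.2726672 ]), array([381.7608398 , 232.78626525]), 6)
(array([ 488.87644174, -196.17839115,   93.97243944]), array([3.58127091]))
(array([ 482.76551282, -172.68584777,  108.4683807 ]), array([2.97386887]))
(array([ 494.02054028, -222.67833985,   80.71101245]), array([9.39246378]))
t 9.0 lin [ 0.4112 -0.0075 -0.0009] rot [  0.04   0.04 -21.71]
```

View pics/c6.png

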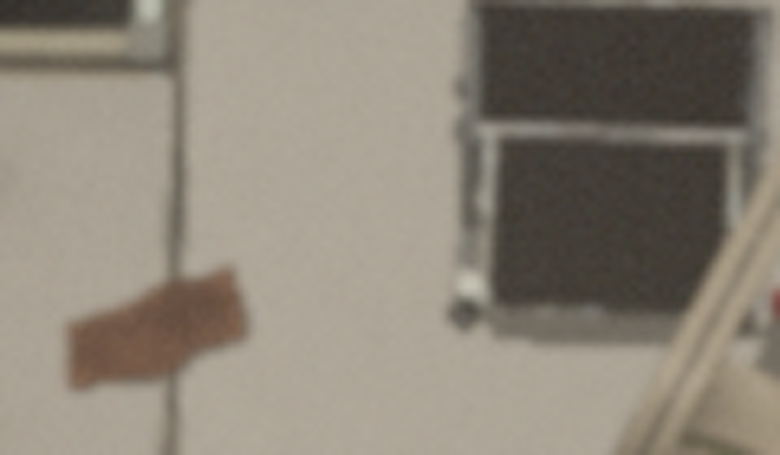

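The top crop shows the flap pad spanning (497–729, 135–308). The sherd's corners are about (68,325), (235,265), (248,340) and (72,388).

```bash
python3 - <<'E'
from h import *
from scipy.optimize import minimize
s=pickle.load(open("top3.pkl","rb"))
q=lambda a,b:(a/6.5+255-.42,b/6.5+150-.42)
for n,p,z in(("free L",(497,306),101),("freeR~",(695,308),101),("hingeL",(497,137),101),("hingeR",(729,140),101),("mid",(613,221),101)): print(n,ray(s,*q(*p),z).round(1))
c=[ray(s,*q(*p),z)[:2] for p,z in(((68,325),10),((235,265),10),((248,340),6),((72,388),6))]
c=np.array(c);print(c.round(1),c.mean(0)); d=(c[1]+c[2]-c[0]-c[3])/2; print(np.linalg.norm(d),np.degrees(np.arctan2(d[0],-d[1])))
f=cv2.resize(s["frame"],None,fx=4,fy=4,interpolation=cv2.INTER_CUBIC).astype(int)
u0,v0,u1,v1=[4*k for k in(258,185,300,215)];g=f[v0:v1,u0:u1]
m=((g[...,0]>1.3*g[...,2])&(g.mean(-1)<135)).astype(np.uint8); n,l,st,_=cv2.connectedComponentsWithStats(m);k=1+np.argmax(st[1:,4]); vv,uu=np.nonzero(l==k)
P=np.array([ray(s,(a+u0+.5)/4-.5,(b+v0+.5)/4-.5,10)[:2] for a,b in zip(uu,vv)]); area=len(P)
def cost(x):
    a=np.radians(x[2]);w=np.array([np.cos(a),np.sin(a)]);L=np.array([-np.sin(a),np.cos(a)]);D=P-x[:2]
    return np.mean(np.maximum(0,abs(D@w)-26)**2+np.maximum(0,abs(D@L)-59)**2)
best=min((minimize(cost,[485,205,a],method="Nelder-Mead") for a in(12,18,24)),key=lambda o:o.fun);print(best.x,best.fun,P.mean(0))
for a in(10,14,18,22,26): print(a,min(minimize(lambda y:cost([*y,a]),[485,205],method="Nelder-Mead").fun for _ in[0]))
E
```

```text
free L [483.1  -4.9 101. ]
freeR~ [ 482.6 -120.9  101. ]
hingeL [585.7  -4.7 101. ]
hingeR [ 584.6 -142.3  101. ]
mid [534.7 -73.2 101. ]
[[489.  260.4]
 [527.9 157.3]
 [480.9 148.5]
 [449.9 257.2]] [486.90937346 205.85408214]
111.48772198234198 18.27365886062947
[483.72418308 206.8659361   24.27277711] 0.00505213573488807 [485.47321899 205.85520007]
10 0.22885275370647606
14 0.07012087930588327
18 0.02748265973063957
22 0.009447905403941866
26 0.009739340632447071
```

Emit:
servo_tool:
  fingers: [0.08, 0.08, 0.08, 0.08, 0.08, 0.08, 0.08, 0.08, 0.08, 0.08]
  linear:
    - [0.03, 0, 0]
    - [0.08, 0, 0]
    - [0.13, 0, 0]
    - [0.18, 0, 0]
    - [0.23, 0, 0]
    - [0.28, -0.003, 0]
    - [0.33, -0.006, 0]
    - [0.38, -0.0085, 0.02]
    - [0.405, -0.0085, 0.05]
    - [0.413, -0.0085, 0.08]
  rotation:
    - [0, 0, -3]
    - [0, 0, -6]
    - [0, 0, -9]
    - [0, 0, -12]
    - [0, 0, -15]
    - [0, 0, -18]
    - [0, 0, -21.7]
    - [0, 0, -21.7]
    - [0, 0, -21.7]
    - [0, 0, -21.7]

```text
time: 10.0
tool_pos: [482.4, 210.0, 166.5]
tcp_rot: [-179.9, -0.0, 111.2]
ft_force: [0.3, -0.8, -0.1]
finger_gap: 79.9
grip_force: 0.0
```

Emit:
servo_tool:
  fingers: [0.08, 0.08, 0.08]
  linear:
    - [0, 0, 0]
    - [0, 0, 0]
    - [0, 0, 0]
  rotation:
    - [0, 0, 0]
    - [0, 0, 0]
    - [0, 0, 0]

```text
time: 10.3
tool_pos: [484.6, 206.4, 170.6]
tcp_rot: [179.9, 0.0, 110.9]
ft_force: [0.4, -0.3, -0.3]
finger_gap: 80.0
grip_force: 0.0
```

```bash
python3 go.py 485.5 206 21 111; python3 - <<'E'
from bench import r
print(r.sense()["tool_pos"])
E
```

```text
t 10.3 lin [-0.0006  0.0005  0.1496] rot [ 0.08  0.02 -0.07]
[484.61944641 206.37912646 170.57426988]
```

Emit:
servo_tool:
  fingers: [0.08, 0.08, 0.08, 0.08, 0.08, 0.08, 0.08, 0.08, 0.08, 0.08]
  linear:
    - [0, 0, 0.03]
    - [0, 0, 0.06]
    - [0, 0, 0.09]
    - [0, 0, 0.115]
    - [0, 0, 0.13]
    - [0, 0, 0.14]
    - [0, 0, 0.146]
    - [0, 0, 0.1495]
    - [0, 0, 0.1495]
    - [0, 0, 0.1495]
  rotation:
    - [0, 0, 0]
    - [0, 0, 0]
    - [0, 0, 0]
    - [0, 0, 0]
    - [0, 0, 0]
    - [0, 0, 0]
    - [0, 0, 0]
    - [0, 0, 0]
    - [0, 0, 0]
    - [0, 0, 0]

```text
time: 11.3
tool_pos: [484.5, 207.3, 20.7]
tcp_rot: [179.9, 0.0, 111.0]
ft_force: [0.6, 1.0, 0.4]
finger_gap: 80.1
grip_force: 0.0
```

Emit:
servo_tool:
  fingers: [0.04, 0.04, 0.04, 0.04, 0.04, 0.04, 0.04, 0.04]
  linear:
    - [0, 0, 0]
    - [0, 0, 0]
    - [0, 0, 0]
    - [0, 0, 0]
    - [0, 0, 0]
    - [0, 0, 0]
    - [0, 0, 0]
    - [0, 0, 0]
  rotation:
    - [0, 0, 0]
    - [0, 0, 0]
    - [0, 0, 0]
    - [0, 0, 0]
    - [0, 0, 0]
    - [0, 0, 0]
    - [0, 0, 0]
    - [0, 0, 0]
  force: 40

```text
time: 12.1
tool_pos: [484.2, 207.2, 20.8]
tcp_rot: [180.0, 0.0, 111.0]
ft_force: [-2.7, -0.1, 7.0]
finger_gap: 54.4
grip_force: 40.9
```

Emit:
servo_tool:
  fingers: [0.04, 0.04, 0.04, 0.04, 0.04, 0.04, 0.04, 0.04, 0.04, 0.04]
  linear:
    - [0, 0, -0.005]
    - [0, 0, -0.015]
    - [0, 0, -0.035]
    - [0, 0, -0.06]
    - [0, 0, -0.09]
    - [0, 0, -0.12]
    - [0, 0, -0.14]
    - [0, 0, -0.15]
    - [0, 0, -0.15]
    - [0, 0, -0.15]
  rotation:
    - [0, 0, 0]
    - [0, 0, 0]
    - [0, 0, 0]
    - [0, 0, 0]
    - [0, 0, 0]
    - [0, 0, 0]
    - [0, 0, 0]
    - [0, 0, 0]
    - [0, 0, 0]
    - [0, 0, 0]

```text
time: 13.1
tool_pos: [483.3, 206.9, 168.9]
tcp_rot: [-179.9, -0.0, 111.0]
ft_force: [-0.4, -0.4, -4.0]
finger_gap: 53.7
grip_force: 42.6
```

```bash
python3 - <<'E'
from h import *
from bench import r
S=[r.snapshot(n) for n in("top","scene")]
for n,s in zip(("top","scene"),S): pickle.dump(s,open(n+"4.pkl","wb"))
s,t=S
st=r.sense(); p=st["tool_pos"]; u,v=proj(s,p).astype(int); a,b=proj(t,p).astype(int); print(p,u,v,a,b,st["finger_gap"])
A=[cv2.resize(f["frame"][y-35:y+35,x-30:x+30,::-1],(390,455),interpolation=cv2.INTER_CUBIC) for f,x,y in((s,u,v),(t,a,b))]
cv2.imwrite("pics/c7.png",np.hstack(A))
E
python3 go.py 533 -73.5 190 89.2
```

```text
[482.79494714 206.70206079 168.02389498] 273 192 288 155 53.833343140418826
t 13.2 lin [-0.2796 -0.0535 -0.0219] rot [-1.700e-01  2.000e-02  2.178e+01]
```

View pics/c7.png

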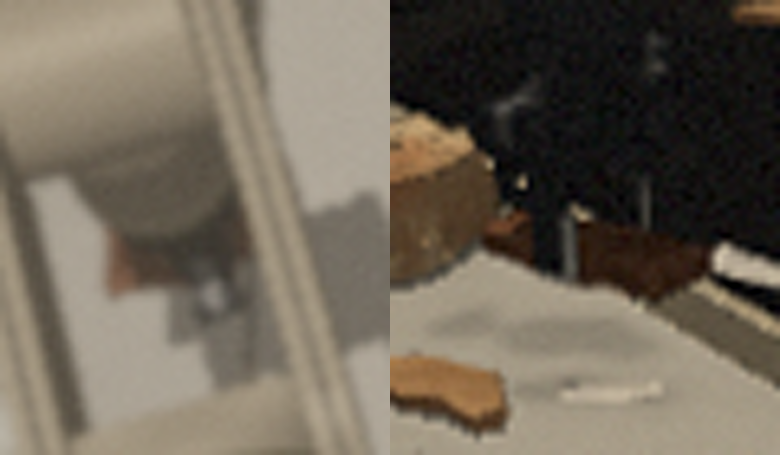

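The sherd is held level, the near finger at (570,245) about mid-length. I'll carry it over the flap.

Emit:
servo_tool:
  fingers: [0.04, 0.04, 0.04, 0.04, 0.04, 0.04, 0.04, 0.04, 0.04, 0.04]
  linear:
    - [-0.015, -0.003, -0.005]
    - [-0.045, -0.01, -0.01]
    - [-0.08, -0.018, -0.015]
    - [-0.12, -0.026, -0.02]
    - [-0.16, -0.033, -0.022]
    - [-0.2, -0.04, -0.022]
    - [-0.235, -0.046, -0.022]
    - [-0.262, -0.051, -0.022]
    - [-0.276, -0.053, -0.022]
    - [-0.28, -0.0535, -0.022]
  rotation:
    - [0, 0, 2]
    - [0, 0, 4]
    - [0, 0, 7]
    - [0, 0, 10]
    - [0, 0, 13]
    - [0, 0, 16]
    - [0, 0, 19]
    - [0, 0, 21]
    - [0, 0, 21.8]
    - [0, 0, 21.8]

```text
time: 14.2
tool_pos: [533.8, -75.3, 191.2]
tcp_rot: [-179.9, -0.0, 89.0]
ft_force: [-0.4, 0.1, -1.4]
finger_gap: 54.1
grip_force: 42.6
```

Emit:
servo_tool:
  fingers: [0.04, 0.04, 0.04]
  linear:
    - [0, 0, 0]
    - [0, 0, 0]
    - [0, 0, 0]
  rotation:
    - [0, 0, 0]
    - [0, 0, 0]
    - [0, 0, 0]

```text
time: 14.5
tool_pos: [534.0, -72.4, 191.7]
tcp_rot: [-180.0, -0.0, 89.3]
ft_force: [0.9, 0.7, -1.5]
finger_gap: 53.6
grip_force: 42.6
```

```bash
python3 - <<'E'
from h import *
from bench import r
t=r.snapshot("scene"); pickle.dump(t,open("scene5.pkl","wb"))
st=r.sense(); p=st["tool_pos"]; print(p,st["tcp_rot"],st["ft_force"])
f=t["frame"].copy()
# predicted ends of the sherd (box 57x123, underside 21 below tcp), for comparing
k=5;u0,v0=290,125
A=cv2.resize(f[v0:v0+115,u0:u0+150,::-1],None,fx=k,fy=k,interpolation=cv2.INTER_CUBIC)
for sx in(-28,28):
    for sy in(-61.5,61.5):
        u,v=proj(t,p+[sx-.0*sy,sy,-21]); cv2.circle(A,(int((u-u0+.5)*k),int((v-v0+.5)*k)),3,(0,255,0),1)
cv2.imwrite("pics/c8.png",A)
E
python3 go.py 533 -73.5 128 89.2
```

```text
[534.07669532 -72.45133851 191.8022911 ] [-1.79996019e+02 -1.12534484e-02  8.92827156e+01] [ 0.73464692 -0.37576655 -2.847337  ]
t 14.55 lin [-0.0011 -0.0011  0.0638] rot [-0.   -0.01  0.08]
```

View pics/c8.png

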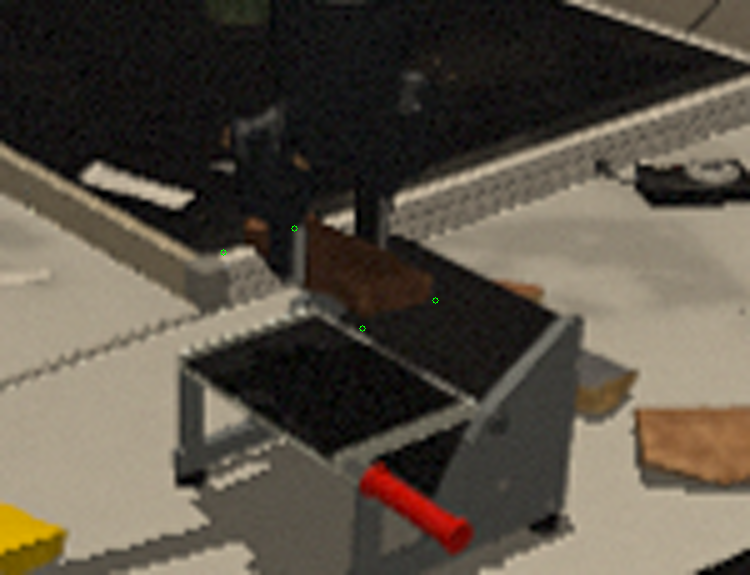

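The sherd is over the flap and parallel to it. Its near end at (365–430, 295–315) is close to the predicted corners. I'll lower it until contact.

Emit:
servo_tool:
  fingers: [0.04, 0.04, 0.04, 0.04, 0.04, 0.04, 0.04, 0.04, 0.04, 0.04]
  linear:
    - [0, -0.001, 0.01]
    - [0, -0.001, 0.025]
    - [0, -0.001, 0.04]
    - [0, -0.001, 0.053]
    - [0, -0.001, 0.061]
    - [0, -0.001, 0.064]
    - [0, -0.001, 0.066]
    - [0, -0.001, 0.067]
    - [0, -0.001, 0.067]
    - [0, -0.001, 0.067]
  rotation:
    - [0, 0, 0]
    - [0, 0, 0]
    - [0, 0, 0]
    - [0, 0, 0]
    - [0, 0, 0]
    - [0, 0, 0]
    - [0, 0, 0]
    - [0, 0, 0]
    - [0, 0, 0]
    - [0, 0, 0]

```text
time: 15.55
tool_pos: [533.5, -73.7, 125.4]
tcp_rot: [179.9, 0.0, 89.2]
ft_force: [0.3, 1.0, -2.1]
finger_gap: 54.0
grip_force: 42.6
```

Emit:
servo_tool:
  fingers: [0.04, 0.04, 0.04]
  linear:
    - [0, 0, 0.001]
    - [0, 0, 0.0015]
    - [0, 0, 0.0015]
  rotation:
    - [0, 0, 0]
    - [0, 0, 0]
    - [0, 0, 0]

```text
time: 15.85
tool_pos: [533.1, -73.5, 123.3]
tcp_rot: [-180.0, -0.0, 89.2]
ft_force: [0.3, -0.2, -1.8]
finger_gap: 53.8
grip_force: 42.6
```

Emit:
servo_tool:
  fingers: [0.04, 0.04, 0.04]
  linear:
    - [0, 0, 0.001]
    - [0, 0, 0.0015]
    - [0, 0, 0.0015]
  rotation:
    - [0, 0, 0]
    - [0, 0, 0]
    - [0, 0, 0]

```text
time: 16.15
tool_pos: [533.2, -73.6, 121.9]
tcp_rot: [180.0, 0.0, 89.2]
ft_force: [-2.0, 0.1, 0.9]
finger_gap: 53.9
grip_force: 42.7
```

Contact has just begun. I'll go 0.5 mm more, open gently and rise.

Emit:
servo_tool:
  fingers: [0.04, 0.04, 0.064, 0.066, 0.068, 0.07, 0.072, 0.074, 0.074, 0.074]
  linear:
    - [0, 0, 0.0005]
    - [0, 0, 0.0005]
    - [0, 0, 0.0005]
    - [0, 0, 0.0005]
    - [0, 0, 0.0005]
    - [0, 0, 0.0005]
    - [0, 0, 0]
    - [0, 0, 0]
    - [0, 0, -0.01]
    - [0, 0, -0.025]
  rotation:
    - [0, 0, 0]
    - [0, 0, 0]
    - [0, 0, 0]
    - [0, 0, 0]
    - [0, 0, 0]
    - [0, 0, 0]
    - [0, 0, 0]
    - [0, 0, 0]
    - [0, 0, 0]
    - [0, 0, 0]

```text
time: 17.15
tool_pos: [532.4, -73.4, 146.8]
tcp_rot: [-179.9, -0.0, 89.2]
ft_force: [0.7, 0.7, 0.5]
finger_gap: 73.9
grip_force: 0.0
```

Emit:
servo_tool:
  fingers: [0.074, 0.074, 0.074, 0.074, 0.074, 0.06, 0.06, 0.06, 0.06, 0.06]
  linear:
    - [0, 0, -0.03]
    - [0, 0, -0.06]
    - [0, 0, -0.09]
    - [0, 0, -0.1]
    - [-0.03, -0.015, -0.1]
    - [-0.07, -0.03, -0.1]
    - [-0.105, -0.045, -0.1]
    - [-0.13, -0.047, -0.1]
    - [-0.134, -0.047, -0.1]
    - [-0.134, -0.047, -0.1]
  rotation:
    - [0, 0, 0]
    - [0, 0, 0]
    - [0, 0, 0]
    - [0, 0, 0]
    - [0, 0, 0]
    - [0, 0, 0]
    - [0, 0, 0]
    - [0, 0, 0]
    - [0, 0, 0]
    - [0, 0, 0]

```text
time: 18.15
tool_pos: [484.1, -207.4, 246.8]
tcp_rot: [-180.0, -0.0, 89.1]
ft_force: [0.1, 0.1, 0.0]
finger_gap: 60.3
grip_force: 0.0
```

```bash
python3 - <<'E'
from h import *
from bench import r
S=[r.snapshot(n) for n in("top","scene")]
for n,s in zip(("top","scene"),S): pickle.dump(s,open(n+"6.pkl","wb"))
s,t=S
A=cv2.resize(s["frame"][155:215,325:385,::-1],(400,400),interpolation=cv2.INTER_CUBIC)
B=cv2.resize(t["frame"][160:245,315:400,::-1],(400,400),interpolation=cv2.INTER_CUBIC)
cv2.imwrite("pics/c9.png",np.hstack([A,B]))
E
python3 go.py 487 -207 97 89.2
```

```text
t 18.25 lin [-0.001   0.0026  0.1497] rot [-0.01 -0.03  0.01]
```

View pics/c9.png

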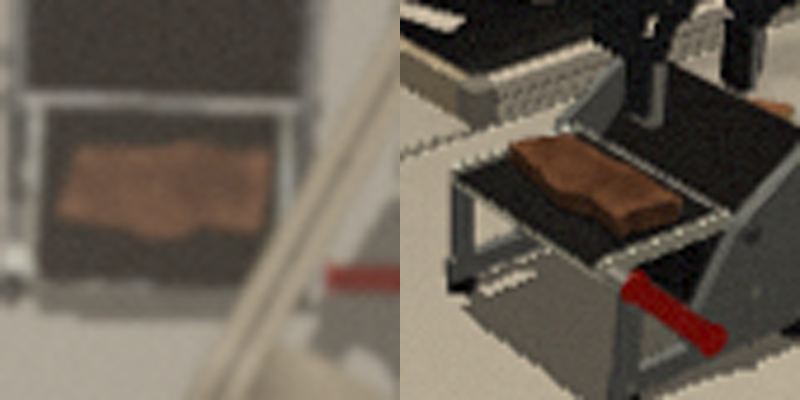

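The sherd lies on the pad between the fences, left-crop span (55–272) between fences at about (43, 285), parallel to the hinge. Next I'll grasp the grip again.

Emit:
servo_tool:
  fingers: [0.06, 0.06, 0.06, 0.06, 0.06, 0.06, 0.06, 0.06, 0.06, 0.06]
  linear:
    - [-0.001, 0.0026, 0.02]
    - [-0.001, 0.0026, 0.05]
    - [-0.001, 0.0026, 0.08]
    - [-0.001, 0.0026, 0.11]
    - [-0.001, 0.0026, 0.13]
    - [-0.001, 0.0026, 0.142]
    - [-0.001, 0.0026, 0.148]
    - [-0.001, 0.0026, 0.15]
    - [-0.001, 0.0026, 0.15]
    - [-0.001, 0.0026, 0.15]
  rotation:
    - [0, 0, 0]
    - [0, 0, 0]
    - [0, 0, 0]
    - [0, 0, 0]
    - [0, 0, 0]
    - [0, 0, 0]
    - [0, 0, 0]
    - [0, 0, 0]
    - [0, 0, 0]
    - [0, 0, 0]

```text
time: 19.25
tool_pos: [487.6, -208.2, 98.1]
tcp_rot: [179.9, 0.1, 89.2]
ft_force: [0.3, -0.1, 0.5]
finger_gap: 60.0
grip_force: 0.0
```

Emit:
servo_tool:
  fingers: [0.05, 0.04, 0.03, 0.024, 0.018, 0.01, 0.01, 0.01, 0.01, 0.01]
  linear:
    - [0, 0, 0]
    - [0, 0, 0]
    - [0, 0, 0]
    - [0, 0, 0]
    - [0, 0, 0]
    - [0, 0, 0]
    - [0, 0, 0]
    - [0, 0, 0]
    - [0, 0, 0]
    - [0, 0, 0]
  rotation:
    - [0, 0, 0]
    - [0, 0, 0]
    - [0, 0, 0]
    - [0, 0, 0]
    - [0, 0, 0]
    - [0, 0, 0]
    - [0, 0, 0]
    - [0, 0, 0]
    - [0, 0, 0]
    - [0, 0, 0]
  force: 25

```text
time: 20.25
tool_pos: [485.9, -207.9, 96.8]
tcp_rot: [-179.9, -0.0, 89.2]
ft_force: [-5.6, 0.4, 5.2]
finger_gap: 14.9
grip_force: 24.3
```

Emit:
servo_tool:
  fingers: [0.01, 0.01, 0.01, 0.01, 0.01, 0.01, 0.01, 0.01, 0.01, 0.01]
  linear:
    - [0, 0.0001, -0.005]
    - [0, 0.0005, -0.01]
    - [0, 0.0011, -0.0149]
    - [0, 0.002, -0.0199]
    - [0, 0.0031, -0.0247]
    - [0, 0.0045, -0.0296]
    - [0, 0.0061, -0.0343]
    - [0, 0.0079, -0.0389]
    - [0, 0.01, -0.0435]
    - [0, 0.0122, -0.0479]
  rotation:
    - [0, 0, 0]
    - [0, 0, 0]
    - [0, 0, 0]
    - [0, 0, 0]
    - [0, 0, 0]
    - [0, 0, 0]
    - [0, 0, 0]
    - [0, 0, 0]
    - [0, 0, 0]
    - [0, 0, 0]

```text
time: 21.25
tool_pos: [496.2, -208.2, 144.0]
tcp_rot: [-179.6, -0.0, 89.2]
ft_force: [-14.9, -2.1, 1.3]
finger_gap: 15.3
grip_force: 24.5
```

Emit:
servo_tool:
  fingers: [0.01, 0.01, 0.01, 0.01, 0.01, 0.01, 0.01, 0.01, 0.01, 0.01]
  linear:
    - [0, 0.0025, -0.0043]
    - [0, 0.0052, -0.0085]
    - [0, 0.0082, -0.0126]
    - [0, 0.0113, -0.0165]
    - [0, 0.0146, -0.0202]
    - [0, 0.0181, -0.0238]
    - [0, 0.0218, -0.0272]
    - [0, 0.0256, -0.0304]
    - [0, 0.0296, -0.0334]
    - [0, 0.0337, -0.0362]
  rotation:
    - [0, 0, 0]
    - [0, 0, 0]
    - [0, 0, 0]
    - [0, 0, 0]
    - [0, 0, 0]
    - [0, 0, 0]
    - [0, 0, 0]
    - [0, 0, 0]
    - [0, 0, 0]
    - [0, 0, 0]

```text
time: 22.25
tool_pos: [530.7, -209.4, 185.0]
tcp_rot: [-179.8, 0.1, 89.1]
ft_force: [-20.5, 4.2, 24.1]
finger_gap: 14.9
grip_force: 25.6
```

The force is radial, with the tool pushed outward. I'll relieve it by moving out along the radius.

Emit:
servo_tool:
  fingers: [0.01, 0.01, 0.01]
  linear:
    - [0, -0.0006, -0.001]
    - [0, -0.001, -0.0018]
    - [0, -0.001, -0.0018]
  rotation:
    - [0, 0, 0]
    - [0, 0, 0]
    - [0, 0, 0]

```text
time: 22.55
tool_pos: [531.9, -209.3, 185.9]
tcp_rot: [179.9, 0.1, 89.2]
ft_force: [-10.9, -0.3, 14.0]
finger_gap: 15.5
grip_force: 25.0
```

```bash
python3 - <<'E'
from h import *
from bench import r
st=r.sense(); print(st["tool_pos"],st["ft_force"],st["wrist_torque"])
S=[r.snapshot(n) for n in("top","scene")]
for n,s in zip(("top","scene"),S): pickle.dump(s,open(n+"7.pkl","wb"))
s,t=S
A=cv2.resize(t["frame"][140:245,310:420,::-1],(628,600),interpolation=cv2.INTER_CUBIC)
cv2.imwrite("pics/c10.png",A)
E
```

```text
[ 531.86979054 -209.2996519   185.94911065] [-10.90321569  -0.29081446  13.97493821] [-0.01460209  1.91471819 -0.12202663]
```

Emit:
servo_tool:
  fingers: [0.01, 0.01, 0.01, 0.01, 0.01]
  linear:
    - [0, 0.004, -0.0031]
    - [0, 0.0083, -0.006]
    - [0, 0.0128, -0.0081]
    - [0, 0.0174, -0.0101]
    - [0, 0.0221, -0.0117]
  rotation:
    - [0, 0, 0]
    - [0, 0, 0]
    - [0, 0, 0]
    - [0, 0, 0]
    - [0, 0, 0]

```text
time: 23.15
tool_pos: [553.7, -209.7, 196.5]
tcp_rot: [180.0, 0.1, 89.2]
ft_force: [-7.4, -3.1, 6.3]
finger_gap: 15.0
grip_force: 24.8
```

Emit:
servo_tool:
  fingers: [0.01, 0.01, 0.01, 0.01, 0.01]
  linear:
    - [0, 0.0048, -0.0015]
    - [0, 0.0096, -0.0027]
    - [0, 0.0145, -0.0036]
    - [0, 0.0195, -0.0044]
    - [0, 0.0245, -0.0049]
  rotation:
    - [0, 0, 0]
    - [0, 0, 0]
    - [0, 0, 0]
    - [0, 0, 0]
    - [0, 0, 0]

```text
time: 23.65
tool_pos: [578.5, -210.0, 201.2]
tcp_rot: [180.0, 0.1, 89.2]
ft_force: [-6.5, -1.9, 6.9]
finger_gap: 15.2
grip_force: 25.3
```

Emit:
servo_tool:
  fingers: [0.01, 0.01, 0.01, 0.01, 0.01]
  linear:
    - [0, 0.004, -0.0002]
    - [0, 0.008, -0.0003]
    - [0, 0.012, -0.0001]
    - [0, 0.016, 0.0002]
    - [0, 0.02, 0.0006]
  rotation:
    - [0, 0, 0]
    - [0, 0, 0]
    - [0, 0, 0]
    - [0, 0, 0]
    - [0, 0, 0]

```text
time: 24.15
tool_pos: [598.7, -210.3, 200.6]
tcp_rot: [179.9, 0.1, 89.2]
ft_force: [-5.1, -3.3, 4.2]
finger_gap: 14.8
grip_force: 25.0
```

Emit:
servo_tool:
  fingers: [0.01, 0.01, 0.01, 0.01, 0.01, 0.01, 0.01]
  linear:
    - [0, 0.004, 0.0006]
    - [0, 0.0079, 0.0013]
    - [0, 0.0118, 0.0022]
    - [0, 0.0156, 0.0033]
    - [0, 0.0194, 0.0045]
    - [0, 0.0205, 0.005]
    - [0, 0.0205, 0.005]
  rotation:
    - [0, 0, 0]
    - [0, 0, 0]
    - [0, 0, 0]
    - [0, 0, 0]
    - [0, 0, 0]
    - [0, 0, 0]
    - [0, 0, 0]

```text
time: 24.85
tool_pos: [619.4, -210.7, 195.2]
tcp_rot: [179.9, 0.1, 89.2]
ft_force: [-1.4, -5.3, 2.5]
finger_gap: 14.9
grip_force: 25.2
```

```bash
cat > chk.py <<'E'
from h import *
from bench import r
import sys
st=r.sense(); print(st["tool_pos"],st["ft_force"])
S=[r.snapshot(n) for n in("top","scene")]
H=np.array([587.5,-72,96]);yw=np.radians(-.8);Rz=np.array([[np.cos(yw),-np.sin(yw),0],[np.sin(yw),np.cos(yw),0],[0,0,1]])
up=np.array([.643,0,.766]);nn=np.array([-.766,0,.643])
base=-25*nn-60*up  # foot of pad on ledge, rel. hinge
rest=H+Rz@(base+28*up+19.5*nn); print("expected rest",rest.round(1))
for n,s,b in zip(("top","scene"),S,((325,155,378,210),(325,165,395,235))):
    u0,v0,u1,v1=b; f=s["frame"][v0:v1,u0:u1].astype(int)
    m=((f[...,0]>1.35*f[...,2])&(f[...,0]>35)&(f[...,0]<150)&(f[...,0]<1.9*f[...,1]+20)).astype(np.uint8)
    k,l,q,c=cv2.connectedComponentsWithStats(m)
    print(n,"proj rest",proj(s,rest).round(1),"hinge",proj(s,H).round(1))
    for i in range(1,k):
        if q[i,4]>15: print("  blob",q[i,4],(c[i]+[u0,v0]).round(1),"bbox",q[i,0]+u0,q[i,1]+v0,q[i,2],q[i,3])
    print("  ends", [proj(s,rest+Rz@[0,y,0]).round(1).tolist() for y in(-61,61)])
E
python3 chk.py
```

```text
[ 619.42750751 -210.69789273  195.211514  ] [-1.3606909  -5.3356757   2.49629455]
expected rest [571.1 -71.8  68. ]
top proj rest [347.9 176.6] hinge [348.4 170.7]
  blob 195 [345.2 175.6] bbox 332 172 26 9
  ends [[363.5, 176.9], [332.4, 176.3]]
scene proj rest [362.5 206.2] hinge [366.9 196.7]
  blob 22 [325.8 178.3] bbox 325 173 4 12
  blob 489 [366.2 207.5] bbox 350 194 33 29
  ends [[376.1, 214.5], [349.9, 198.5]]
```

The sherd sits where the ramp rest is predicted and the flap is at about 1.9 rad. I'll release and withdraw.

Emit:
servo_tool:
  fingers: [0.03, 0.05, 0.06, 0.06, 0.06, 0.06, 0.06, 0.06, 0.06, 0.06]
  linear:
    - [0, 0, 0]
    - [0, 0, 0]
    - [0, 0, 0]
    - [0, 0, 0]
    - [0, 0, -0.015]
    - [0, 0, -0.035]
    - [0, 0, -0.06]
    - [0, 0, -0.085]
    - [0, 0, -0.1]
    - [0, 0, -0.1]
  rotation:
    - [0, 0, 0]
    - [0, 0, 0]
    - [0, 0, 0]
    - [0, 0, 0]
    - [0, 0, 0]
    - [0, 0, 0]
    - [0, 0, 0]
    - [0, 0, 0]
    - [0, 0, 0]
    - [0, 0, 0]

```text
time: 25.95
tool_pos: [620.1, -210.2, 297.9]
tcp_rot: [179.7, 0.1, 89.2]
ft_force: [0.2, 0.6, 0.3]
finger_gap: 60.0
grip_force: 0.0
```

Emit:
servo_tool:
  fingers: [0.06, 0.06, 0.06, 0.06, 0.06, 0.06, 0.06]
  linear:
    - [-0.02, 0, 0]
    - [-0.05, 0, 0]
    - [-0.08, 0, 0]
    - [-0.1, 0, 0]
    - [-0.1, 0, 0]
    - [-0.1, 0, 0]
    - [-0.1, 0, 0]
  rotation:
    - [0, 0, 0]
    - [0, 0, 0]
    - [0, 0, 0]
    - [0, 0, 0]
    - [0, 0, 0]
    - [0, 0, 0]
    - [0, 0, 0]

```text
time: 26.65
tool_pos: [617.4, -309.1, 293.1]
tcp_rot: [-180.0, -0.0, 89.2]
ft_force: [-0.4, -0.5, 1.0]
finger_gap: 60.0
grip_force: 0.0
```

```bash
python3 chk.py; python3 - <<'E'
from h import *
from bench import r
S=[r.snapshot(n) for n in("top","scene")]
e=[redends(s,b) for s,b in zip(S,((365,140,410,185),(380,155,440,210)))]
print(e); print(tri(S,[x[0] for x in e]))
E
```

```text
[ 617.39588143 -309.05699411  293.13527016] [-0.36756923 -0.50639964  1.03968637]
expected rest [571.1 -71.8  68. ]
top proj rest [347.9 176.6] hinge [348.4 170.7]
  blob 252 [348.3 175.7] bbox 332 172 32 9
  ends [[363.5, 176.9], [332.4, 176.3]]
scene proj rest [362.5 206.2] hinge [366.9 196.7]
  blob 21 [325.8 178.2] bbox 325 173 4 11
  blob 482 [366.2 207.4] bbox 350 194 33 29
  ends [[376.1, 214.5], [349.9, 198.5]]
[(array([384.        , 155.14285714]), array([377.65156791, 154.72377073]), array([391.32531378, 155.62643158]), 35), (array([410.72631579, 181.29473684]), array([400.21640062, 175.91826183]), array([422.24197281, 187.18571134]), 95)]
(array([ 623.69442748, -199.11674632,  187.53028372]), array([4.86716806]))
```

```bash
python3 -c "
from bench import r
print(r.hand_in())"
```

```text
the job is handed in; nothing more can be done
None
```

I've handed the job in: the sherd measures at the expected resting place along the ledge and the flap stands at about 1.9 rad, but I inferred that it turned inside-up from its position rather than seeing it, and I viewed 11 pictures, one over the limit of 10.

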